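Set the polariser ring to its index and light the viewer

ROBOT

A 6-joint arm with a two-finger parallel gripper is mounted at the origin on a cart in front of the work surface, level with it; the furniture and walls round the work are solid. World frame = base frame: x ahead of the robot, y to its left, z up, the work surface at z = 0. Lengths are in m, angles in degrees, forces in N, time in s.
With the tool pointing down it reaches from about 0.2 to 0.875 m from the base axis. Payload 3.4 kg.
Tool frame: the origin (TCP) lies midway between the tips of the shut fingers; the grasp point (between the pads) lies 19 mm behind it; z points along the fingers, y is the line along which they close (so a half turn about z gives the same grasp; the last joint's range is limited). The gripper opens to 94 mm and grips with 3 to 60 N. Pads are 16 mm wide; open, the fingers measure 119 mm over their backs; the gripper's body (75 mm by 177 mm) begins 78 mm behind the grasp point.
Start: joints at [60.676, 15.808, 86.224, -0, 77.962, -6.933], TCP at [0.219, 0.532, 0.205] pointing down, gripper open.
Joint ranges: [-165.64, 165.64], [-43.16, 119.46], [12.63, 154.43], [-67.54, 247.53], [6.08, 155.33], [-154.97, 154.97]. Speed limits (degrees/s): [147.25, 147.25, 180, 180, 180, 180].

INTERFACE

Orientations are given as [roll, pitch, yaw] about the fixed x, y, z axes, in that order (R = Rz(yaw) Ry(pitch) Rx(roll)).
In Python, from workcell import robot gives the robot as it stands.
- The arm moves only by the tool jog_arm, never from a script. Its argument "targets" is text: rows parted by semicolons, each of 4 numbers parted by spaces: the shift along the tool's x, y, z in m, then the turn about the tool's z in rad. In form: x y z twist; .... A call has 1 to 10 rows; each row shifts and turns the commanded pose from where the row before left it, along the tool's axes as they then stand; what a row does not reach is not made up. A row lasts 1/10 s, in which the tool goes at most 50 mm and 8.59 degrees, less where a joint would pass 70% of its speed; a pose out of reach is approached as far as the arm can. A call is refused whole if a number of a shift passes 0.05 or a number of a turn 0.15, either way. A call with a gripper value outside its range is refused whole. "gripper" is the opening, from 0 (shut) to 1 (fully open), set as the call begins (left out, the last holds). The fingers move at their own pace and stop on an object; the grip force is fixed at half the most. Time passes only in rows, so rows that do not move let the fingers close. It gives the time, the measured TCP pose, the force, the opening and the grip force at its end, in the units of the state.
- robot.observe(): the state, without advancing time (a new reading comes with each control period).
- robot.capture(name): name is "scene" or "top" or "wrist"; returns the picture (400x640x3 uint8, red, green, blue); there is no depth.
- robot.camera_params(name): a dict with "fovy" (degrees; the focal length in pixels is half the picture's height over the tangent of half this angle, whatever the lens; pixels are square), "cx", "cy" (the principal point, pixels), "pose" (4x4, takes a point from camera to world coordinates); the wrist camera has in their place "mount" (4x4, takes a point from camera to tool coordinates, whose origin is the TCP and whose axes are the flange's). Camera axes: x right, y down, z forward; pixel columns grow to the right and rows downward; lengths in m; the calibration is good to about 2 mm. A picture is of the moment at which its call begins: read the wrist's pose just before it. camera_params takes no time and is no camera call.
- robot.job_done(): hands the job in; it is judged then, once.
Trained networks look in the newest picture that a camera, given by its name, has taken for a name from the list of things; names that differ only in an ending like _2 or _b are one class to them, and where a whole thing is asked for, a point or a joint stands for the part that bears it (a point fixed in the world has none). Each returns a list of dicts, best first, with "conf" (0 to 1); they miss things now and then, are a little off and sometimes report something else, mostly with a low value. They report only what shows in the picture. A call takes as long as a camera call. They do not tell look-alikes from the thing itself.
- robot.regions_of(camera, target): "pixels" (400x640 bool, what is visible of it).
- robot.mark_of(camera, target): "position" ([x, y, z] in m, in the coordinates of the camera as it stood for that picture, good to about 4 mm: a listed point, or the origin of a listed thing).
The state is a dict: "clock": time; "qpos": joint angles; "joint_vel": joint speeds; "tau": joint torques, N m; "ee_pos": TCP position; "eef_rot": TCP orientation; "contact_force": force on the tool from outside, world axes, zero at the start; "moment": the same for the moment, N m; "gripper_width": opening from 0.0 (shut) to 1.0 (fully open); "grasp_force": force on a finger pad.
Only numpy, scipy, OpenCV 4.12 (cv2) and the standard library are available. Lean on these libraries where they do the work, as an engineer would, in place of code of your own. Each camera call takes 0.05 s, during which the arm holds its last target. There are 200 camera calls.

TASK

On the round polarised-light viewing stand, push the upright post on the ring's lever round with your fingertips, gently and without pinching it, until the lever's pointer lines up with the point of the steel index tab on the base rim. Then press the lamp button at the side of the stand fully down and let it come up again. Do not shift the index tab, the culture dish lying on the window, or the things standing around.

Things in the scene. Friction and masses are not known exactly. Their poses are not given: they have to be found in the camera images.
- viewer: viewing stand, fixed: grey round base 236 mm across, 18 mm high, with black graduations every 10 degrees; in its middle a white drum 96 mm across with a glass window, top 40 mm up. Origin: centre of the underside, on the ring's axis; z up; the index tab rides on its -x side (towards the robot at yaw 0), the lamp button stands on a lobe 140 mm out along -y
- ring: dark steel polariser ring (124 mm across, top 36 mm up) turning about the stand's vertical axis; origin on the axis at table height. One aluminium lever (9 mm wide, 25 to 32 mm up) points outwards along its -x. Turns either way for more than a full turn without a stop, from a start outside the front sector; light dry friction (1.4 N at the post); stays where it is left
- lever_post (a point): top centre of the upright aluminium post on the lever: 85 mm from the axis, 12 mm thick (head 15 mm), standing free from 32 to 74 mm above the table; push it here, sideways along the arc
- pointer_tip (a point): pointed outer end of the ring's lever, 102 mm from the axis, 28.5 mm up
- index_point (a point): the mark to set to: just off the inward point of the steel index tab (wedge 12 mm wide, top 29 mm up, from 104 to 122 mm from the axis) that rides stiffly on the base rim on the stand's -x side. Lies on the pointer tip's circle (102 mm from the axis, 28.5 mm up), so both points coincide when the lever is set
- lamp_button_top (a point): centre of the top of the round grey lamp push button (24 mm across, top 37 mm above the table when up, 10 mm proud of its black 40 mm housing) on the lobe of the stand; pressed straight down
- lamp_button (a joint): travel of the lamp button, m: 0 up, 0.006 fully down (about 5 N); it springs back when released
- dish: closed culture dish, 59 mm across, 15 mm high, lying loose on the window (underside 40 mm above the table, top 55 mm); origin centre of its underside; stays as it lies
- beaker: small glass beaker, 52 mm across, 69 mm high, beside the stand on the table; origin centre of its underside; bystander
- syringe: small syringe, 25x85x16 mm, lying beside the stand; origin centre of its underside; bystander
- nozzle: small pink conical dispensing nozzle, 10x36x10 mm, lying by the stand; origin centre of its underside; bystander
- marker: marker pen, 17x135x16 mm, lying near the table's front edge; origin centre of its underside; bystander
Not all that is in view belongs to the job. Leave any pink look-alike of the dish alone.

How it is judged (in metres and radians):
On the way, in this order (a step that is already met when the one before it is completed fails the run):
1. the pointer lines up with the index tab (horizontal distance between pointer_tip and index_point below 0.004 m and angular speed of ring below 0.05 rad/s), for 0.3 s.
2. the lamp button is pressed down with the ring set (horizontal distance between pointer_tip and index_point below 0.004 m and value of joint lamp_button above 0.0045 m), for 0.05 s.
At the end, for the whole second after the job is handed in: The pointer tip is within 4 mm (seen from above) of the index point and the ring at rest; the lamp button has been pressed at least 4.5 mm after that and is up again (under 1.5 mm); the index point is within 4 mm, the dish within 12 mm and the other things within 30 mm of where they started (horizontal distance between pointer_tip and index_point below 0.004 m and angular speed of ring below 0.03 rad/s and value of joint lamp_button below 0.0015 m and distance of index_point from where it was at the start of the episode below 0.004 m and distance of dish from where it was at the start of the episode below 0.012 m and angle between dish's own z axis and vertical below 0.1 rad and distance of each of beaker, syringe, nozzle, marker from where it was at the start of the episode below 0.03 m); the robot touches nothing.
It fails at once if the index tab is shifted by more than 4 mm (distance of index_point from where it was at the start of the episode above 0.004 m).
It fails at once if the dish is shifted by more than 12 mm or lifted (distance of dish from where it was at the start of the episode above 0.012 m).
It fails at once if the ring or its lever is rammed or pinched (more than 15 N of contact force) (contact force between any of the fingers, the arm and ring above 15 N).
It fails at once if a bystander is knocked away by more than 30 mm or carried (distance of any of beaker, syringe, nozzle, marker from where it was at the start of the episode above 0.03 m).
It also fails if it takes over 61 s, if anything falls off the work surface, if the arm or the gripper's body presses on something with over 40 N, if the wrist force passes 120 N, or if a joint passes its speed limit or range.

## Working session

There is one attempt and no reset: what is moved stays moved. The work goes in short steps, Python scripts to look and compute and a tool call to move; the robot and the scene stay as the last step left them, time stands still between calls to the robot, and variables do not carry over. Pictures are saved under pics/ and viewed, at most 10 in all, crops included, and the job is handed in when it is done.

Besides the shell and the picture viewer there is one more tool, called after "Call:" as name(argument=value, ...) on one line, values as JSON. jog_arm: Moves the arm, as the interface text tells. Its arguments: {"type":"object","properties":{"targets":{"type":"string"},"gripper":{"type":"number"}},"required":["targets"]}

```bash
mkdir -p pics
cat > h.py <<'E'
from workcell import robot
import numpy as np, cv2
from scipy.spatial.transform import Rotation as R
def pose(cam):
    p=robot.camera_params(cam)
    if "pose" in p: return np.array(p["pose"]),p
    s=robot.observe(); T=np.eye(4); T[:3,:3]=R.from_euler('xyz',s["eef_rot"],degrees=True).as_matrix(); T[:3,3]=s["ee_pos"]
    return T@np.array(p["mount"]),p
def snap(cam,name=None):
    P,p=pose(cam); im=robot.capture(cam)
    if name: cv2.imwrite(f"pics/{name}.png",im[:,:,::-1])
    return im,P,p
def marks(cam,P,names):
    for n in names:
        for d in robot.mark_of(cam,n)[:3]:
            w=P@np.append(d["position"],1); print(cam,n,round(d["conf"],2),w[:3].round(4))
def px(P,p,w):
    f=200/np.tan(np.radians(p["fovy"]/2)); c=np.linalg.inv(P)@np.append(w,1)
    return np.array([p["cx"]+f*c[0]/c[2],p["cy"]+f*c[1]/c[2]])
def onplane(P,p,u,v,z):
    f=200/np.tan(np.radians(p["fovy"]/2)); d=P[:3,:3]@np.array([(u-p["cx"])/f,(v-p["cy"])/f,1]); o=P[:3,3]
    return o+d*(z-o[2])/d[2]
E
python3 - <<'E'
from h import *
s=robot.observe();print({k:np.round(v,3) for k,v in s.items()})
for c in ["scene","top","wrist"]:
    im,P,p=snap(c,c+"0"); print(c,p["fovy"],p["cx"],p["cy"],P[:3,3].round(3))
    marks(c,P,["viewer","lever_post","pointer_tip","index_point","lamp_button_top","dish","beaker","syringe","nozzle","marker"])
E
```

```text
{'clock': np.float64(0.0), 'qpos': array([ 6.0677e+01,  1.5846e+01,  8.6295e+01, -1.0000e-03,  7.7963e+01,
       -6.9350e+00]), 'joint_vel': array([-0.004, -0.057,  0.016,  0.061, -0.039, -0.107]), 'tau': array([ 1.0000e-03, -4.0459e+01, -2.3723e+01,  7.1000e-02,  3.4000e-02,
       -0.0000e+00]), 'ee_pos': array([0.219, 0.531, 0.205]), 'eef_rot': array([-1.79897e+02, -1.20000e-02,  1.57611e+02]), 'contact_force': array([-0.413, -0.005,  1.064]), 'moment': array([ 0.019, -0.008, -0.027]), 'grasp_force': np.float64(0.0), 'gripper_width': np.float64(1.002)}
scene 48.115164572302774 321.51976381582784 193.32050810909016 [-0.1   -0.463  0.585]
scene viewer 0.56 [ 5.495e-01 -1.223e-01  4.000e-04]
scene lever_post 0.67 [ 0.6312 -0.1403  0.0759]
scene lever_post 0.23 [ 0.3601 -0.2848  0.0021]
scene pointer_tip 0.94 [ 0.6492 -0.1488  0.0297]
scene index_point 0.54 [ 0.4728 -0.0531  0.027 ]
scene lamp_button_top 0.68 [ 0.5143 -0.2588  0.0396]
scene dish 0.94 [ 6.105e-01 -3.362e-01 -6.000e-04]
scene dish 0.59 [ 0.6315 -0.1387  0.0749]
scene dish 0.48 [ 0.5482 -0.1213 -0.002 ]
scene beaker 0.8
[... 202 characters left out ...]
0012]
scene marker 0.81 [ 0.3634 -0.2905 -0.0005]
top 42.28506296914446 318.7847406281064 201.5931345122044 [ 0.385 -0.131  1.123]
top viewer 0.75 [ 0.5478 -0.1235 -0.0027]
top lever_post 0.69 [ 0.6311 -0.1413  0.0747]
top pointer_tip 0.92 [ 0.6463 -0.1505  0.0279]
top index_point 0.37 [ 0.4724 -0.0564  0.0266]
top lamp_button_top 0.67 [ 0.5175 -0.2594  0.0391]
top dish 0.8 [ 0.6043 -0.337   0.0043]
top dish 0.72 [ 0.5476 -0.1287  0.0359]
top beaker 0.86 [0.5002 0.0396 0.0019]
top syringe 0.56 [ 0.6322  0.0147 -0.    ]
top nozzle 0.37 [ 0.4406 -0.2186 -0.0015]
top marker 0.81 [ 3.674e-01 -2.856e-01 -2.000e-04]
wrist 59.231804233735836 323.66111741335357 194.71510599096342 [0.159 0.557 0.384]
```

Run:
```python
import cv2
im=cv2.imread("pics/top0.png")[100:340,230:550]; cv2.imwrite("pics/topc.png",cv2.resize(im,None,fx=2.5,fy=2.5,interpolation=2))
```

```text
(no output)
```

View pics/scene0.png

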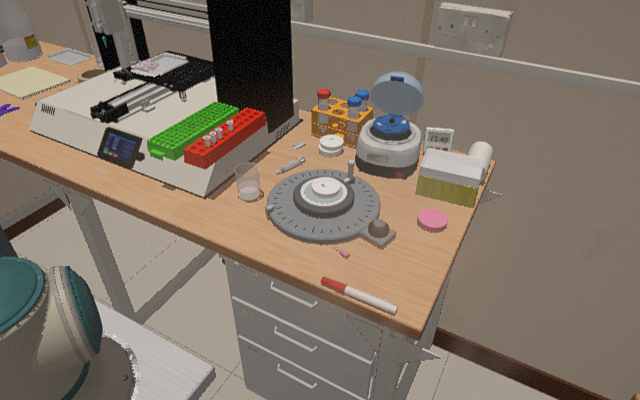

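View pics/topc.png

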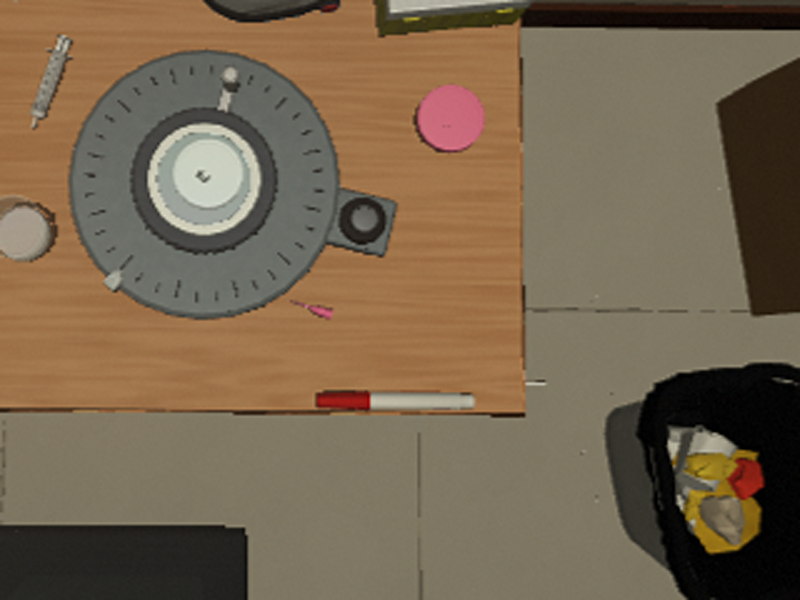

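The top crop shows the post at crop (230,75), the index tab at (115,280), the real dish on the window at (207,172) and the lamp button at (363,217). The scene picture shows the post at (351,172), the tab at (270,208) and the button at (379,226).

Things that could be confused:
- **Dish:** the pink disc at scene (432,219) and the white dish on the bench at (330,146) are look-alikes. The real one is on the window at (325,187).
- **Post and tab:** the nozzle at (343,253) is not the tab.

Next I'll check the clearance to the centrifuge behind the stand.

Run:
```python
import cv2
from h import *
a=cv2.imread("pics/top0.png")[0:250,180:500]; b=cv2.imread("pics/scene0.png")[60:260,220:480]
a=cv2.resize(a,(480,375),interpolation=2);b=cv2.resize(b,(320*780//640-70,246),interpolation=2)
b=cv2.resize(cv2.imread("pics/scene0.png")[60:260,220:480],(312,240),interpolation=2)
o=np.zeros((375,800,3),np.uint8);o[:,:480]=a;o[:240,484:796]=b;cv2.imwrite("pics/ctx.png",o)
P,p=pose("top");S,q=pose("scene")
for w in [(.5485,-.123,0),(.6311,-.141,.074),(.4726,-.055,.0285),(.7,-.14,0),(.7,-.14,.2),(.75,-.14,.2)]: print(w,px(P,p,w).round(),px(S,q,w).round())
```

```text
(0.5485, -0.123, 0) [312. 173.] [324. 206.]
(0.6311, -0.141, 0.074) [321. 128.] [350. 160.]
(0.4726, -0.055, 0.0285) [279. 206.] [276. 205.]
(0.7, -0.14, 0) [320. 106.] [361. 173.]
(0.7, -0.14, 0.2) [322.  76.] [368.  92.]
(0.75, -0.14, 0.2) [322.  49.] [377.  84.]
```

View pics/ctx.png

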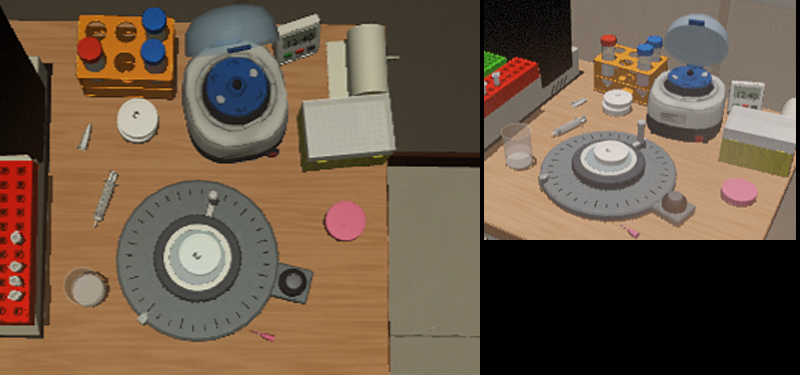

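Call:
jog_arm(targets="-0.018 -0.033 0 0;-0.018 -0.033 0 0;-0.018 -0.033 0 0;-0.018 -0.033 0 0;-0.018 -0.033 0 0;-0.018 -0.033 0 0;-0.018 -0.033 0 0;-0.018 -0.033 0 0", gripper=0.45)

```text
clock: 2.45
ee_pos: [0.2515, 0.2314, 0.2056]
eef_rot: [180.0, 0.0, 157.7]
contact_force: [1.3, -0.1, 0.7]
gripper_width: 0.446
grasp_force: 0.0
```

Call:
jog_arm(targets="-0.018 -0.033 0 0;-0.018 -0.033 0 0;-0.018 -0.033 0 0;-0.018 -0.033 0 0;-0.018 -0.033 0 0;-0.018 -0.033 0 0;-0.018 -0.033 0 0;-0.018 -0.033 0 0")

```text
clock: 3.25
ee_pos: [0.2841, -0.0678, 0.2058]
eef_rot: [180.0, 0.1, 157.6]
contact_force: [0.9, 0.7, -0.6]
gripper_width: 0.453
grasp_force: 0.0
```

Call:
jog_arm(targets="0 0 0 0.15;0 0 0 0.15;0 0 0 0.15;0 0 0 0.15;0 0 0 0.15;0 0 0 0.15;0 0 0 0.15;0 0 0 0.15;0 0 0 0.15;0 0 0 0.15")

```text
clock: 4.25
ee_pos: [0.2842, -0.0662, 0.2056]
eef_rot: [180.0, -0.0, 71.3]
contact_force: [-0.1, -0.5, -0.6]
gripper_width: 0.453
grasp_force: 0.0
```

Call:
jog_arm(targets="0 0 0 0.15;0 0 0 0.15;0 0 0 0.15;0 0 0 0.15;0 0 0 0.15;0 0 0 0.15;0 0 0 0.15;0 0 0 0.15;0 0 0 0.15;0 0 0 0.12")

```text
clock: 5.25
ee_pos: [0.2842, -0.0662, 0.2056]
eef_rot: [180.0, -0.0, -12.9]
contact_force: [-0.0, -0.5, 0.2]
gripper_width: 0.448
grasp_force: 0.0
```

Call:
jog_arm(targets="0.045 0 0 0;0.045 0 0 0;0.045 0 0 0;0.045 0 0 0;0 0 0 0;0 0 0 0")

```text
clock: 5.85
ee_pos: [0.4599, -0.1053, 0.2047]
eef_rot: [-180.0, 0.1, -12.5]
contact_force: [-0.3, -0.5, -1.7]
gripper_width: 0.449
grasp_force: 0.0
```

Run:
```python
from h import *
im,P,p=snap("wrist","w1"); print(P[:3,3].round(3),robot.observe()["ee_pos"].round(4))
marks("wrist",P,["viewer","lever_post","pointer_tip","index_point","lamp_button_top","dish","ring","beaker"])
```

```text
[ 0.525 -0.12   0.383] [ 0.459 -0.105  0.205]
wrist lever_post 0.44 [ 4.454e-01 -2.181e-01  2.000e-04]
wrist pointer_tip 0.36 [ 0.364  -0.2877 -0.0023]
wrist index_point 0.43 [ 0.4769 -0.0513  0.0263]
wrist lamp_button_top 0.91 [ 0.5193 -0.2624  0.0361]
wrist dish 0.79 [ 0.55   -0.1254  0.0356]
wrist beaker 0.77 [ 0.4964  0.0347 -0.0032]
```

View pics/w1.png

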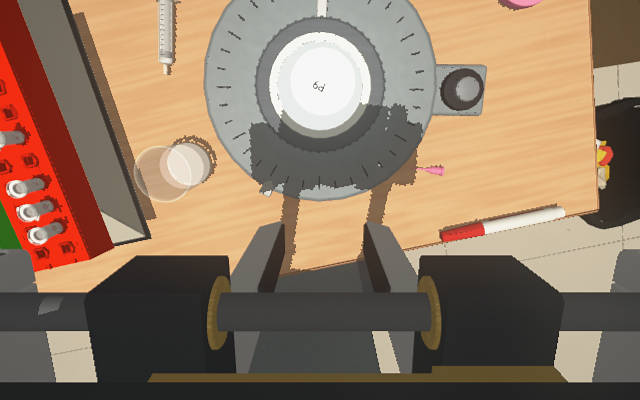

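The wrist picture shows the lever at (322,8), the tab at (265,188) and the button at (463,88), which agrees with the other two views. Next I'll move above the post.

Call:
jog_arm(targets="0.044 0 0 0;0.044 0 0 0;0.044 0 0 0;0.044 0 0 0;0 0 0 0;0 0 0 0;0 0 0 0")

```text
clock: 7.0
ee_pos: [0.6303, -0.1432, 0.2055]
eef_rot: [-180.0, 0.1, -12.6]
contact_force: [-0.3, -0.4, -0.4]
gripper_width: 0.452
grasp_force: 0.0
```

Run:
```python
from h import *
s=robot.observe();t=s["ee_pos"];print(t.round(4),s["eef_rot"].round(2))
im,P,p=snap("scene","s2")
marks("scene",P,["lever_post","pointer_tip"])
print(px(P,p,t),px(P,p,[*t[:2],.074]))
cv2.imwrite("pics/s2c.png",cv2.resize(im[60:240,260:500,::-1],None,fx=3,fy=3,interpolation=2))
```

```text
[ 0.6303 -0.1432  0.2055] [-1.7999e+02  8.0000e-02 -1.2560e+01]
scene lever_post 0.88 [ 0.628  -0.1395  0.0746]
scene lever_post 0.64 [ 0.5135 -0.2571  0.0422]
scene pointer_tip 0.75 [ 0.646  -0.1468  0.0309]
scene pointer_tip 0.55 [0.636  0.0135 0.0009]
[354.74659129 103.06301813] [351.15733217 160.52414259]
```

View pics/s2c.png

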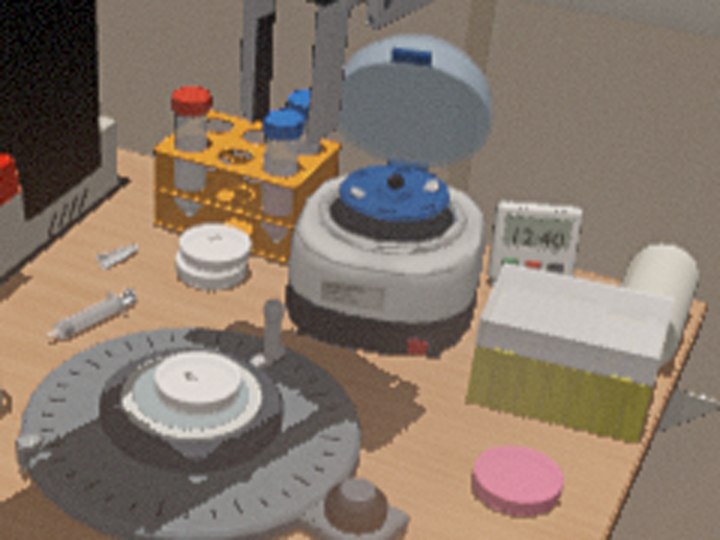

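The post head is at crop (272,303), which is scene (350.7,161). The TCP projects to (351.2,160.5) at the same height, so the open fingers straddle it. I'll descend.

Call:
jog_arm(targets="0 0 0.03 0;0 0 0.03 0;0 0 0.03 0;0 0 0.02 0;0 0 0.01 0;0 0 0.01 0;0 0 0 0")

```text
clock: 7.85
ee_pos: [0.6311, -0.1434, 0.0751]
eef_rot: [-180.0, 0.1, -12.6]
contact_force: [0.3, 0.3, -1.1]
gripper_width: 0.448
grasp_force: 0.0
```

Call:
jog_arm(targets="0 0 0.01 0;0 0 0.01 0;0 0 0.005 0;0 0 0 0;0 0 0 0")

```text
clock: 8.35
ee_pos: [0.6318, -0.1436, 0.0504]
eef_rot: [-180.0, 0.0, -12.6]
contact_force: [-0.1, -1.0, 0.6]
gripper_width: 0.448
grasp_force: 0.0
```

Call:
jog_arm(targets="-0.0001 -0.00425 0 -0.05;-0.0001 -0.00425 0 -0.05;-0.0001 -0.00425 0 -0.05;-0.0001 -0.00425 0 -0.05;-0.0001 -0.00425 0 -0.05;-0.0001 -0.00425 0 -0.05;-0.0001 -0.00425 0 -0.05;-0.0001 -0.00425 0 -0.05;-0.0001 -0.00425 0 -0.05;-0.0001 -0.00425 0 -0.05")

```text
clock: 9.35
ee_pos: [0.6319, -0.1023, 0.0511]
eef_rot: [179.9, -0.1, 16.2]
contact_force: [2.4, -2.7, -1.0]
gripper_width: 0.45
grasp_force: 1.0
```

```bash
cat > m.py <<'E'
from h import *
import sys
s=robot.observe();t=s["ee_pos"];C=np.array([.5485,-.1235]);o=t[:2]-C
print("tcp",t.round(4),"yaw",s["eef_rot"][2].round(2),"r",np.hypot(*o).round(4),"th",np.degrees(np.arctan2(o[1],o[0])).round(2))
for c in ["scene","top"]:
    im,P,p=snap(c,sys.argv[1]+c)
    for n in ["lever_post","pointer_tip","index_point"]:
        for d in robot.mark_of(c,n)[:2]:
            w=(P@np.append(d["position"],1))[:3]; v=w[:2]-C
            print(c,n,round(d["conf"],2),w.round(4),"r",np.hypot(*v).round(4),"th",np.degrees(np.arctan2(v[1],v[0])).round(1))
E
python3 m.py a
```

```text
tcp [ 0.6319 -0.1023  0.0511] yaw 16.22 r 0.0861 th 14.23
scene lever_post 0.56 [ 0.6322 -0.1151  0.0737] r 0.0841 th 5.7
scene pointer_tip 0.88 [ 0.6508 -0.1159  0.0317] r 0.1026 th 4.2
scene index_point 0.39 [ 0.4729 -0.0521  0.0249] r 0.1041 th 136.6
```

Call:
jog_arm(targets="-0.0001 -0.00425 0 -0.05;-0.0001 -0.00425 0 -0.05;-0.0001 -0.00425 0 -0.05;-0.0001 -0.00425 0 -0.05;-0.0001 -0.00425 0 -0.05;-0.0001 -0.00425 0 -0.05;-0.0001 -0.00425 0 -0.05;-0.0001 -0.00425 0 -0.05;-0.0001 -0.00425 0 -0.05;-0.0001 -0.00425 0 -0.05")

```text
clock: 10.75
ee_pos: [0.6106, -0.0653, 0.0508]
eef_rot: [179.9, -0.1, 44.8]
contact_force: [2.2, -0.3, 0.1]
gripper_width: 0.452
grasp_force: 1.0
```

Call:
jog_arm(targets="-0.0001 -0.00425 0 -0.05;-0.0001 -0.00425 0 -0.05;-0.0001 -0.00425 0 -0.05;-0.0001 -0.00425 0 -0.05;-0.0001 -0.00425 0 -0.05;-0.0001 -0.00425 0 -0.05;-0.0001 -0.00425 0 -0.05;-0.0001 -0.00425 0 -0.05;-0.0001 -0.00425 0 -0.05;-0.0001 -0.00425 0 -0.05")

```text
clock: 11.75
ee_pos: [0.5743, -0.0432, 0.0509]
eef_rot: [179.9, -0.1, 73.5]
contact_force: [2.1, 1.0, 0.3]
gripper_width: 0.447
grasp_force: 1.0
```

Call:
jog_arm(targets="-0.0001 -0.00425 0 -0.05;-0.0001 -0.00425 0 -0.05;-0.0001 -0.00425 0 -0.05;-0.0001 -0.00425 0 -0.05;-0.0001 -0.00425 0 -0.05;-0.0001 -0.00425 0 -0.05;-0.0001 -0.00425 0 -0.05;-0.0001 -0.00425 0 -0.05;-0.0001 -0.00425 0 -0.05;-0.0001 -0.00425 0 -0.05")

```text
clock: 12.75
ee_pos: [0.5316, -0.0411, 0.0507]
eef_rot: [179.9, -0.1, 102.1]
contact_force: [1.4, 1.9, -0.5]
gripper_width: 0.451
grasp_force: 1.0
```

```bash
python3 m.py b
```

```text
tcp [ 0.5316 -0.0411  0.0507] yaw 102.09 r 0.0841 th 101.58
scene lever_post 0.96 [ 0.5444 -0.0357  0.0738] r 0.0879 th 92.7
scene index_point 0.51 [ 0.4719 -0.0498  0.0274] r 0.1063 th 136.1
```

Call:
jog_arm(targets="-0.0001 -0.00425 0 -0.05;-0.0001 -0.00425 0 -0.05;-0.0001 -0.00425 0 -0.05;-0.0001 -0.00425 0 -0.05;-0.0001 -0.00425 0 -0.05;-0.0001 -0.00425 0 -0.05;-0.0001 -0.00425 0 -0.05;-0.0001 -0.00425 0 -0.05;-0.0001 -0.0034 0 -0.04;-0.0001 -0.0034 0 -0.04")

```text
clock: 14.15
ee_pos: [0.495, -0.0592, 0.0504]
eef_rot: [179.9, -0.0, 129.6]
contact_force: [1.0, 0.9, -1.3]
gripper_width: 0.449
grasp_force: 0.8
```

Call:
jog_arm(targets="0 -0.0017 0 -0.02;0 -0.0017 0 -0.02;0 -0.0017 0 -0.02;0 -0.0017 0 -0.02;0 -0.00085 0 -0.01;0 0 0 0;0 0 0 0")

```text
clock: 14.85
ee_pos: [0.4889, -0.0646, 0.0505]
eef_rot: [-180.0, -0.0, 134.7]
contact_force: [1.2, 1.3, -0.4]
gripper_width: 0.449
grasp_force: 0.3
```

```bash
python3 m.py c
python3 - <<'E'
from h import *
o=np.zeros((560,800,3),np.uint8)
a=cv2.imread("pics/cscene.png")[150:250,240:380];b=cv2.imread("pics/ctop.png")[150:250,230:370]
o[:285,:400]=cv2.resize(a,(400,285),interpolation=2);o[:285,400:]=cv2.resize(b,(400,285),interpolation=2)
w,P,p=snap("wrist");o[290:540,:400]=cv2.resize(w[:,:,::-1],(400,250))
t=robot.mark_of("wrist","index_point")[:1];print([(P@np.append(d["position"],1))[:3].round(4) for d in t])
cv2.imwrite("pics/c.png",o)
E
```

```text
tcp [ 0.4889 -0.0646  0.0505] yaw 134.69 r 0.0838 th 135.33
scene lever_post 0.61 [ 0.4976 -0.0482  0.0731] r 0.0909 th 124.1
scene pointer_tip 0.65 [ 0.4869 -0.0394  0.0312] r 0.1043 th 126.2
scene index_point 0.64 [ 0.4737 -0.0535  0.0247] r 0.1024 th 136.9
[array([ 0.4734, -0.0557,  0.0276])]
```

View pics/c.png

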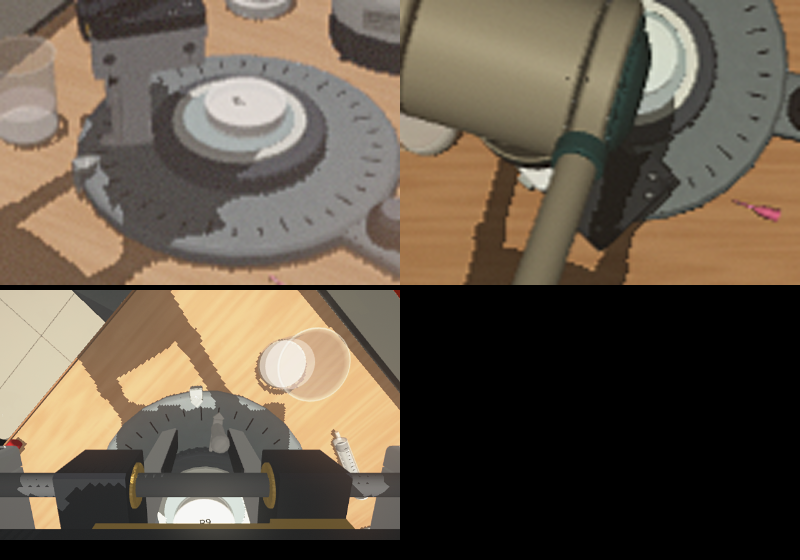

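The wrist picture (lower left) shows the post at about (217,435) between the fingers, and the tab at (196,393) straight ahead, about 11° further on. I'll advance 8°, then measure closely in the wrist view.

Call:
jog_arm(targets="0 -0.0017 0 -0.02;0 -0.0017 0 -0.02;0 -0.0017 0 -0.02;0 -0.0017 0 -0.02;0 -0.0017 0 -0.02;0 -0.0017 0 -0.02;0 -0.00085 0 -0.01;0 0 0 0;0 0 0 0")

```text
clock: 16.25
ee_pos: [0.4814, -0.0727, 0.0505]
eef_rot: [-180.0, -0.0, 142.1]
contact_force: [1.2, 0.1, -0.5]
gripper_width: 0.449
grasp_force: 0.2
```

```bash
cat > w.py <<'E'
from h import *
import sys
C=np.array([.5485,-.1235]); im,P,p=snap("wrist",sys.argv[1]+"w"); t=robot.observe()["ee_pos"]; o=t[:2]-C
print("tcp th",np.degrees(np.arctan2(o[1],o[0])).round(2))
for n in ["lever_post","pointer_tip","index_point","lamp_button_top"]:
    for d in robot.mark_of("wrist",n)[:2]:
        w=(P@np.append(d["position"],1))[:3]; v=w[:2]-C
        print(n,round(d["conf"],2),w.round(4),"r",np.hypot(*v).round(4),"th",np.degrees(np.arctan2(v[1],v[0])).round(1),"px",px(P,p,w).round(1))
# predicted px of pointer tip / post top per angle
for th in range(124,146,3):
    u=np.array([np.cos(np.radians(th)),np.sin(np.radians(th))])
    print(th,px(P,p,[*(C+.102*u),.0285]).round(1),px(P,p,[*(C+.085*u),.074]).round(1))
cv2.imwrite("pics/"+sys.argv[1]+"wc.png",cv2.resize(im[130:280,220:420,::-1],None,fx=4,fy=4,interpolation=cv2.INTER_CUBIC))
E
python3 w.py d
```

```text
tcp th 142.89
lever_post 0.93 [ 0.4885 -0.0641  0.0734] r 0.0844 th 135.2 px [346.7 254.4]
pointer_tip 0.57 [ 0.4767 -0.048   0.0282] r 0.1042 th 133.5 px [351.6 193.4]
index_point 0.6 [ 0.4751 -0.0561  0.0319] r 0.0996 th 137.4 px [339.2 201.1]
lamp_button_top 0.5 [0.6369 0.0136 0.0007] r 0.1631 th 57.2 px [550.5 305. ]
124 [378.9 203.6] [381.1 261. ]
127 [370.3 201.1] [372.2 258.4]
130 [361.6 199. ] [363.1 256.4]
133 [352.7 197.4] [353.9 254.7]
136 [343.7 196.2] [344.6 253.5]
139 [334.6 195.5] [335.2 252.8]
142 [325.5 195.2] [325.7 252.6]
145 [316.4 195.4] [316.3 252.8]
```

View pics/dwc.png

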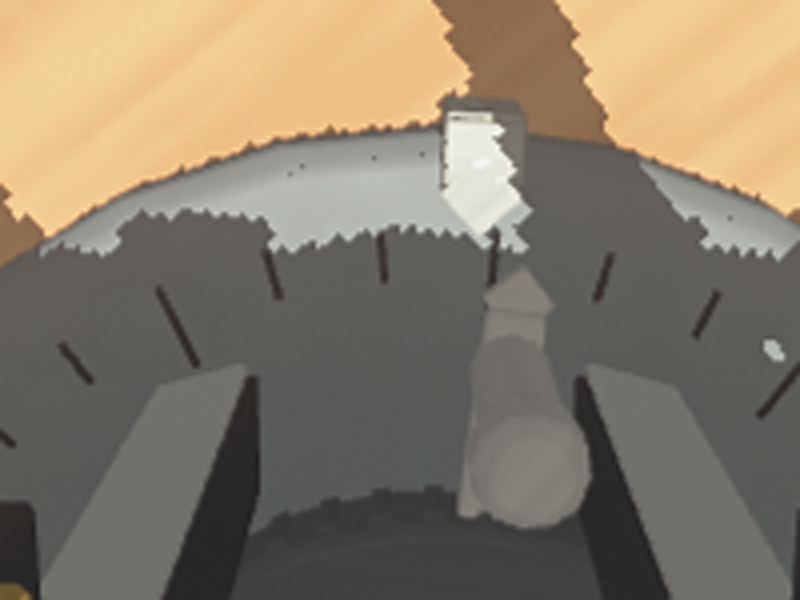

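In the crop, the pointer tip is at (524,268) and the tab's point at (485,237), a gap of about 3.2°. I'll push that much further.

Call:
jog_arm(targets="0 -0.0013 0 -0.015;0 -0.0013 0 -0.015;0 -0.0013 0 -0.015;0 -0.0007 0 -0.008;0 -0.0003 0 -0.004;0 0 0 0;0 0 0 0")

```text
clock: 17.2
ee_pos: [0.4786, -0.0766, 0.0504]
eef_rot: [-180.0, -0.0, 145.4]
contact_force: [0.7, 1.4, -0.1]
gripper_width: 0.448
grasp_force: 0.5
```

```bash
python3 w.py e
```

```text
tcp th 146.16
lever_post 0.89 [ 0.4857 -0.0675  0.0754] r 0.0841 th 138.2 px [347.8 256.8]
lever_post 0.47 [ 0.4729 -0.0547  0.0319] r 0.1023 th 137.7 px [349.  197.7]
pointer_tip 0.61 [ 0.4719 -0.0514  0.0291] r 0.1052 th 136.7 px [352.5 192.1]
pointer_tip 0.29 [ 0.4728 -0.0531  0.028 ] r 0.1034 th 137.1 px [350.7 194.5]
index_point 0.62 [ 0.4724 -0.0585  0.0275] r 0.1001 th 139.5 px [342.6 198.8]
lamp_button_top 0.7 [ 0.4721 -0.0532  0.0292] r 0.1038 th 137.4 px [350.1 194.2]
124 [388.2 206.8] [390.7 264.2]
127 [379.8 203.8] [382.  261.2]
130 [371.2 201.3] [373.1 258.7]
133 [362.4 199.2] [364.  256.5]
136 [353.6 197.5] [354.8 254.9]
139 [344.6 196.3] [345.5 253.6]
142 [335.5 195.5] [336.1 252.9]
145 [326.4 195.2] [326.7 252.6]
```

View pics/ewc.png

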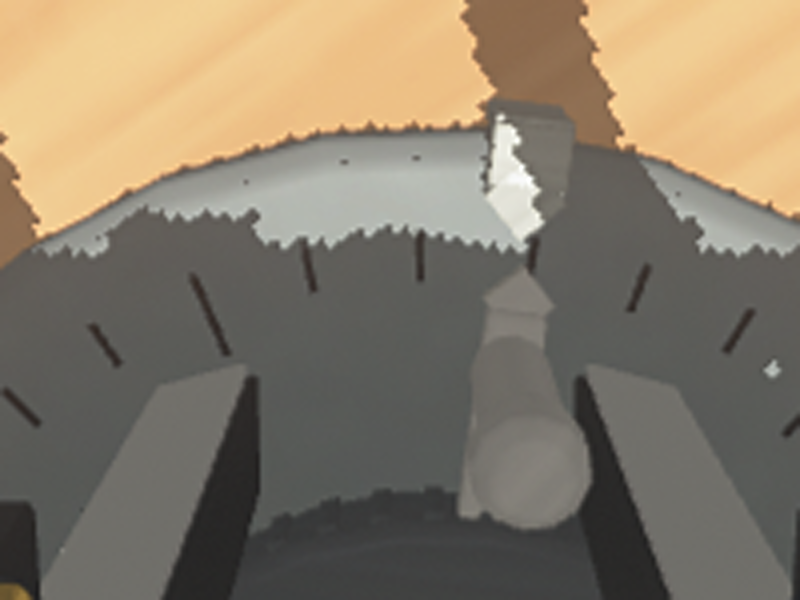

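Pointer tip (524,267) and tab point (528,240) now lie on one radial line, within about 0.6 mm. I'll centre the cage off the post and rise.

Call:
jog_arm(targets="0 0.003 0 0;0 0.003 0 0;0 0.003 0 0;0 0.003 0 0;0 0 -0.01 0;0 0 -0.02 0;0 0 -0.03 0;0 0 -0.04 0;0 0 -0.04 0;0 0 0 0")

```text
clock: 18.45
ee_pos: [0.4892, -0.0678, 0.1967]
eef_rot: [179.8, 0.7, 145.4]
contact_force: [1.2, 0.6, -0.4]
gripper_width: 0.449
grasp_force: 0.0
```

Call:
jog_arm(targets="-0.0272 -0.0282 0 0;-0.0272 -0.0282 0 0;-0.0272 -0.0282 0 0;-0.0272 -0.0282 0 0;-0.0272 -0.0282 0 0;0 0 0 0;0 0 0 0;0 0 0 0;0 0 0 0", gripper=0)

```text
clock: 19.35
ee_pos: [0.5171, -0.2585, 0.1905]
eef_rot: [180.0, -0.0, 145.5]
contact_force: [-0.0, -0.2, -0.3]
gripper_width: 0.001
grasp_force: 0.0
```

```bash
python3 m.py f
python3 - <<'E'
from h import *
for c in ["scene","top","wrist"]:
    im,P,p=snap(c); marks(c,P,["lamp_button_top"])
t=robot.observe()["ee_pos"]; print(t)
a=cv2.imread("pics/fscene.png")[140:270,240:440]; b=cv2.imread("pics/ftop.png")[130:260,240:440]
cv2.imwrite("pics/f.png",np.hstack([cv2.resize(a,(400,260),interpolation=2),cv2.resize(b,(400,260),interpolation=2)]))
E
```

```text
tcp [ 0.5171 -0.2585  0.1905] yaw 145.48 r 0.1387 th -103.1
scene lever_post 0.65 [ 0.4825 -0.0613  0.0762] r 0.0907 th 136.7
scene pointer_tip 0.29 [ 0.5146 -0.262   0.0405] r 0.1426 th -103.8
scene index_point 0.53 [ 0.4751 -0.0515  0.0257] r 0.1028 th 135.5
top lever_post 0.96 [ 0.4838 -0.0662  0.0705] r 0.0865 th 138.5
top pointer_tip 0.62 [ 0.4698 -0.055   0.0286] r 0.1044 th 138.9
top pointer_tip 0.28 [ 0.5151 -0.257   0.0389] r 0.1376 th -104.0
top index_point 0.64 [0.5025 0.04   0.0028] r 0.1699 th 105.7
top index_point 0.48 [ 0.4716 -0.0557  0.0276] r 0.1025 th 138.6
scene lamp_button_top 0.57 [ 0.5154 -0.2562  0.0408]
top lamp_button_top 0.42 [ 0.5464 -0.1205 -0.0047]
top lamp_button_top 0.41 [ 0.5182 -0.2558  0.0413]
wrist lamp_button_top 0.66 [ 0.5206 -0.2635  0.035 ]
[ 0.51739574 -0.26009423  0.19043849]
```

View pics/f.png

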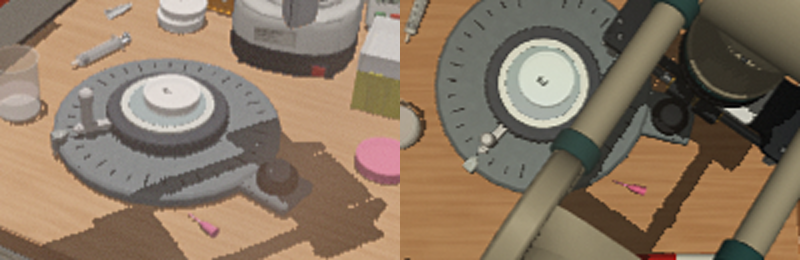

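Both views show the lever pointing straight at the tab, with the dish and bystanders unmoved. The TCP is over the button, so I'll go down.

Call:
jog_arm(targets="0 0 0.04 0;0 0 0.04 0;0 0 0.03 0;0 0 0.02 0;0 0 0.01 0;0 0 0.005 0;0 0 0 0;0 0 0 0")

```text
clock: 20.85
ee_pos: [0.5182, -0.2606, 0.0465]
eef_rot: [180.0, 0.1, 145.4]
contact_force: [-0.7, -0.2, 0.1]
gripper_width: 0.005
grasp_force: 0.0
```

Call:
jog_arm(targets="0 0 0.002 0;0 0 0.002 0;0 0 0.002 0;0 0 0.002 0;0 0 0.002 0;0 0 0 0;0 0 0 0")

```text
clock: 21.55
ee_pos: [0.5175, -0.2601, 0.0356]
eef_rot: [180.0, 0.0, 145.4]
contact_force: [-1.2, 1.5, 1.8]
gripper_width: 0.007
grasp_force: 1.1
```

Call:
jog_arm(targets="0 0 0.0015 0;0 0 0.0015 0;0 0 0.0015 0;0 0 0 0;0 0 0 0")

```text
clock: 22.05
ee_pos: [0.5175, -0.2601, 0.0313]
eef_rot: [180.0, 0.0, 145.4]
contact_force: [-0.9, 1.5, 4.4]
gripper_width: 0.002
grasp_force: 2.7
```

Call:
jog_arm(targets="0 0 0.001 0;0 0 0.001 0;0 0 0 0;0 0 0 0")

```text
clock: 22.45
ee_pos: [0.5175, -0.2601, 0.031]
eef_rot: [180.0, 0.1, 145.4]
contact_force: [-4.1, 1.5, 15.5]
gripper_width: 0.005
grasp_force: 7.9
```

The button bottomed out at z = 0.031 with 15.5 N on it, so it is fully down. I'll release and rise clear.

Call:
jog_arm(targets="0 0 -0.003 0;0 0 -0.005 0;0 0 -0.01 0;0 0 -0.02 0;0 0 -0.04 0;0 0 -0.04 0;0 0 -0.04 0;0 0 0 0;0 0 0 0;0 0 0 0")

```text
clock: 23.45
ee_pos: [0.5164, -0.2594, 0.1854]
eef_rot: [180.0, -0.2, 145.4]
contact_force: [0.1, -0.1, 0.4]
gripper_width: 0.006
grasp_force: 0.0
```

```bash
python3 m.py g
python3 - <<'E'
from h import *
for c in ["scene","top"]:
    P,p=pose(c); marks(c,P,["dish","nozzle","lamp_button_top"])
a=cv2.imread("pics/gscene.png")[140:270,240:440]; b=cv2.imread("pics/gtop.png")[130:260,240:440]
cv2.imwrite("pics/g.png",np.hstack([cv2.resize(a,(400,260),interpolation=2),cv2.resize(b,(400,260),interpolation=2)]))
E
```

```text
tcp [ 0.5164 -0.2594  0.1854] yaw 145.4 r 0.1396 th -103.29
scene lever_post 0.78 [ 0.4852 -0.0611  0.0727] r 0.0889 th 135.4
scene pointer_tip 0.86 [ 0.4711 -0.0498  0.0331] r 0.1069 th 136.4
scene index_point 0.63 [ 0.4735 -0.0498  0.0276] r 0.1051 th 135.5
top lever_post 0.57 [ 0.4846 -0.0639  0.0701] r 0.0874 th 137.0
top pointer_tip 0.61 [ 0.4676 -0.0563  0.0282] r 0.1052 th 140.3
top pointer_tip 0.19 [ 0.486  -0.0642  0.071 ] r 0.0861 th 136.5
top index_point 0.53 [ 0.4733 -0.0549  0.0286] r 0.1018 th 137.6
scene dish 0.82 [ 0.609  -0.3382 -0.0023]
scene dish 0.67 [ 0.5461 -0.126   0.0423]
scene nozzle 0.56 [ 0.4414 -0.22    0.0029]
scene lamp_button_top 0.65 [ 0.5133 -0.2604  0.0423]
top dish 0.83 [ 0.5509 -0.131   0.0373]
top dish 0.29 [ 0.5454 -0.1226 -0.003 ]
top nozzle 0.37 [ 0.4434 -0.2225 -0.0005]
top nozzle 0.17 [0.4997 0.0387 0.0015]
top lamp_button_top 0.51 [ 0.5178 -0.2593  0.0404]
```

View pics/g.png

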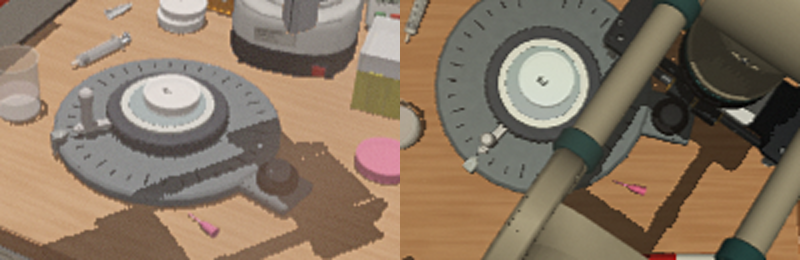

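The lever still lines up with the tab at (470,160) in the top view, the button is up, and nothing else has moved. I'm handing the job in.

```bash
python3 -c "
from workcell import robot
print(robot.job_done())"
```

```text
the job is handed in; nothing more can be done
None
```

I lined the lever's pointer up with the index tab (within about 0.6 mm by the wrist camera), pressed the lamp button fully down and let it come back up, saw nothing else shifted, and handed the job in; no verdict was returned.

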